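# Pack the foiling kit into the bench tray

## Robot

A 6-joint arm with a two-finger parallel gripper is mounted at the origin on the work surface. World frame = base frame: x ahead of the robot, y to its left, z up, the work surface at z = 0. Lengths are in mm, angles in rad, forces in N, time in s.
With the tool pointing down it reaches from about 350 to 850 mm from the base axis. Payload 8.1 kg.
Tool frame: the origin (TCP) lies at the very end of the fingers, on their centre line; the grasp point (between the pads) lies 19 mm behind it (arm.hold_point_z is the distance from the TCP to the grasp point, in mm); z points along the fingers, y is the line along which they close (so a half turn about z gives the same grasp; the last joint's range is limited). The gripper opens to 85 mm and grips with 20 to 120 N. Pads are 22 mm wide; open, the fingers measure 114 mm over their backs; the gripper's body (76 mm by 85 mm) begins 54 mm behind the grasp point. The pads swing forward as they close: fully open they stand 13 mm farther back than shut.
Start: joints at [-1.363, 0.13, 1.488, -0, 1.523, -0.085], TCP at [173.201, -574.462, 231.292] pointing down, gripper open.
Joint ranges: [-2.96, 2.96], [-0.89, 2.26], [0.02, 2.5], [-1.34, 4.48], [0, 2.73], [-2.66, 2.66]. Speed limits (rad/s): [2.39, 2.39, 2.79, 3.14, 3.14, 3.14].

## Interface

Orientations are given as a unit quaternion [x, y, z, w].
In Python, from cell import arm, capture, job_done, finder gives the robot as it stands.
- The arm moves only by the tool apply_moves, never from a script. Its argument "deltas" is a list of rows, each a list of 4 numbers: the shift along the world's x, y, z as a fraction of full scale, then the turn about the world's z as a fraction of full scale. A call has 1 to 20 rows; each row is the pose to reach, as a shift and turn from the pose commanded when the call began; what a row does not reach only later rows make up. Full scale, the value 1, is 0.4 m for a shift and 45 degrees for a turn. A row lasts 1/12 s, in which the tool goes at most 41.7 mm and 7.16 degrees, less where a joint would pass 70% of its speed; a pose out of reach is approached as far as the arm can. A call with a number of a shift or a turn outside -1 to 1 is refused whole. A call with a gripper value outside its range is refused whole. "hand" is the closure, from -1 (fully open) to 1 (shut), so that 0 is half open, set as the call begins (left out, the last holds). The fingers move at their own pace and stop on an object; "force" is the grip in N (left out, the last holds). Time passes only in rows, so rows that repeat a pose let the fingers close. It gives the time, the measured TCP pose, the force, the opening and the grip force at its end, in the units of the state.
- arm.get_state(): the state, without advancing time (a new reading comes with each control period).
- capture(name): name is "scene" or "side" or "wrist"; returns a dict with "color" (384x512x3 uint8, red, green, blue), "mtx" (3x3 intrinsics, pixels), "k1" (the pictures are not rectified: a ray, as slopes to the right and down, at radius r is drawn at 1 + k1 r^2 times it, then the intrinsics apply), "world_to_cam" (4x4, takes a point from world to camera coordinates); the wrist camera has in their place "tool_from_camera" (4x4, takes a point from camera to tool coordinates, whose origin is the TCP and whose axes are the flange's). Camera axes: x right, y up, looking along -z (the intrinsics and any distortion apply to the point x, -y, -z); pixel columns grow to the right and rows downward; lengths in mm; the calibration is good to about 2 mm. A picture is of the moment at which its call begins: read the wrist's pose just before it. There is no depth.
- job_done(): hands the job in; it is judged then, once.
Trained networks look in a picture, given as the dict that the camera call returned (one of the last four; its "shot" number tells which), for a name from the list of things; names that differ only in an ending like _2 or _b are one class to them, and where a whole thing is asked for, a point or a joint stands for the part that bears it (a point fixed in the world has none). Each returns a list of dicts, best first, with "conf" (0 to 1); they miss things now and then, are a little off and sometimes report something else, mostly with a low value. They report only what shows in the picture. A call takes as long as a camera call. They do not tell look-alikes from the thing itself.
- finder.recognise(picture, target): "centre" ([column, row] in pixels, amid what is visible of it).
- finder.trace(picture, target): "mask" (384x512 bool, what is visible of it) and "centre" ([column, row] in pixels, amid what is visible of it).
The state is a dict: "t": time; "joint_positions": joint angles; "joint_vel": joint speeds; "joint_torque": joint torques, N m; "position": TCP position; "tcp_rot": TCP orientation; "force": force on the tool from outside, world axes, zero at the start; "moment": the same for the moment, N m; "gripper_width": finger opening in mm; "grip_force": force on a finger pad.
Only numpy, scipy, OpenCV 4.12 (cv2) and the standard library are available. Lean on these libraries where they do the work, as an engineer would, in place of code of your own. Each camera call takes 0.05 s, during which the arm holds its last target. There are 200 camera calls.

## Task

Pack the glass-working kit into the wooden bench tray: put the large wide copper-foil roll over the upright spindle with the smaller, narrow foil roll flat on top of it, lay the brass glass cutter centred in both saddles of its cradle, and lay the dressing stone flat inside the rimmed pocket. Leave the solder reel, the marker pen and the eraser lying where they are.

Things in the scene. Friction and masses are not known exactly. Their poses are not given: they have to be found in the camera images.
- wide_roll_mid (a point): Wide copper-foil roll: flat-lying copper ring with cardboard core, the large one: 62 mm outside, 34 mm hole, 24 mm high. Point: its centre, half-way up; z is the roll's axis.
- narrow_roll_mid (a point): Narrow copper-foil roll: the same kind of ring but smaller: 48 mm outside, 34 mm hole, 12 mm high. Point: its centre, half-way up; z is the roll's axis.
- cutter_mid (a point): Pencil-shaped brass glass cutter lying down: six-sided barrel 110 mm long and 12 mm across flats, with a slim steel cutting head reaching 80 mm along +x and a short cap to 63 mm along -x. Point: middle of the barrel, 6 mm above what it lies on; x along the cutter.
- stone_mid (a point): Grey dressing stone, a bar 100 x 26 x 22 mm (x, y, z), lying flat. Point: its centre, half-way up.
- reel_mid (a point): Solder reel: round flanged spool, 54 mm across and 26 mm high, black flanges, no open hole. It stays. Point: its centre, half-way up.
- marker_mid (a point): Marker pen: white round barrel 14 mm thick with square-edged black cap, 130 mm long. It stays. Point: its centre; x along the pen, towards the cap.
- eraser_mid (a point): White eraser block 58 x 24 x 16 mm (x, y, z). It stays. Point: its centre.
- spindle: Spindle insert: fixed wooden 148 x 74 mm insert, one of three that swap places side by side in a low tray (wall top 22 mm above the bench). Origin: centre of its underside, 8 mm above the bench; x along its length, z up. At its centre stands an upright round post, 16 mm thick, top 46 mm above the origin. Rolls rest on the surface at z = 4 mm.
- cradle: Cradle insert: fixed wooden 148 x 74 mm insert, one of three that swap places side by side in a low tray (wall top 22 mm above the bench). Origin: centre of its underside, 8 mm above the bench; x along its length, z up. Two 10 mm saddles at x = -38 and +38 mm, open between; seats at z = 16 mm, cheeks to z = 24 mm, 28 mm clear across y. The cutter lies along x, either way round.
- pocket: Pocket insert: fixed wooden 148 x 74 mm insert, one of three that swap places side by side in a low tray (wall top 22 mm above the bench). Origin: centre of its underside, 8 mm above the bench; x along its length, z up. A low rim (4 mm thick, top at z = 9 mm) encloses a pocket 120 mm (x) by 46 mm (y) with its floor at z = 4 mm.
There are look-alikes about, which are no part of the job. Of the things shaped like the part that bears cutter_mid, the brass one is meant.

How it is judged:
By the outcome, as a careful person would: the job done as asked, in the order asked, and still so for the second after the job is handed in, with the robot touching nothing.
It also fails if it takes over 120 s, if anything falls off the work surface, if the arm or the gripper's body presses on something with over 40 N, if the wrist force passes 120 N, or if a joint passes its speed limit or range.

## Working session

There is one attempt and no reset: what is moved stays moved. The work goes in short steps, Python scripts to look and compute and a tool call to move; the robot and the scene stay as the last step left them, time stands still between calls to the robot, and variables do not carry over. Pictures are saved under pics/ and viewed, at most 14 in all, crops included, and the job is handed in when it is done.

Besides the shell and the picture viewer there is one more tool, called after "Emit:" by a JSON object that holds its "name" and its "arguments". apply_moves: Moves the arm, as the interface text tells. Its arguments: {"type":"object","properties":{"deltas":{"type":"array","items":{"type":"array","items":{"type":"number"}}},"hand":{"type":"number"},"force":{"type":"number"}},"required":["deltas"]}

```bash
ls; mkdir -p pics
cat > h.py <<'E'
import numpy as np, cv2
from cell import arm, capture, job_done, finder
from scipy.spatial.transform import Rotation as R
def save(p,n,crop=None,s=1):
    im=p["color"][:,:,::-1]
    if crop: c0,r0,c1,r1=crop; im=im[r0:r1,c0:c1]
    cv2.imwrite(f"pics/{n}.png",cv2.resize(im,None,fx=s,fy=s,interpolation=cv2.INTER_CUBIC))
def w2c(p,st=None):
    if "world_to_cam" in p: return np.array(p["world_to_cam"])
    T=np.eye(4);T[:3,:3]=R.from_quat(st["tcp_rot"]).as_matrix();T[:3,3]=st["position"]
    return np.linalg.inv(T@np.array(p["tool_from_camera"]))
def und(p,px):
    K=np.array(p["mtx"],float)
    return cv2.undistortPoints(np.array(px,float).reshape(-1,1,2),K,np.array([0,0,0,0,0,0,0,0.]) if 0 else DK(p)).reshape(-1,2)
def DK(p): return np.array([p["k1"],0,0,0,0.])
def p2w(p,px,z,st=None):
    n=und(p,px);T=np.linalg.inv(w2c(p,st));d=np.c_[n[:,0],-n[:,1],-np.ones(len(n))]@T[:3,:3].T;o=T[:3,3]
    return o+d*((z-o[2])/d[:,2])[:,None]
def proj(p,X,st=None):
    X=np.atleast_2d(X);M=w2c(p,st);c=X@M[:3,:3].T+M[:3,3];c=c*[1,-1,-1]
    return cv2.projectPoints(c.reshape(-1,1,3),np.zeros(3),np.zeros(3),np.array(p["mtx"],float),DK(p))[0].reshape(-1,2)
E
python3 - <<'E'
from h import *
names="wide_roll_mid narrow_roll_mid cutter_mid stone_mid reel_mid marker_mid eraser_mid spindle cradle pocket".split()
Z=dict(wide_roll_mid=24,narrow_roll_mid=12,cutter_mid=6,stone_mid=22,reel_mid=26,marker_mid=7,eraser_mid=16,spindle=12,cradle=12,pocket=12)
for c in ("scene","side"):
    p=capture(c); save(p,c+"0",s=1.5)
    T=np.linalg.inv(w2c(p)); print(c,T[:3,3].round())
    for n in names:
        print(n,[(round(d["conf"],2),np.round(d["centre"]).tolist(),p2w(p,d["centre"],Z[n])[0][:2].round().tolist()) for d in finder.recognise(p,n)][:4])
E
```

```text
pics
scene [1411. -720.  851.]
wide_roll_mid [(0.69, [178.0, 205.0], [453.0, -264.0])]
narrow_roll_mid [(0.65, [316.0, 216.0], [707.0, 5.0])]
cutter_mid [(0.8, [112.0, 206.0], [318.0, -402.0]), (0.67, [142.0, 241.0], [500.0, -400.0]), (0.46, [93.0, 256.0], [473.0, -523.0])]
stone_mid [(0.56, [210.0, 239.0], [617.0, -268.0])]
reel_mid [(0.65, [316.0, 142.0], [447.0, 246.0])]
marker_mid [(0.64, [357.0, 142.0], [508.0, 375.0])]
eraser_mid [(0.23, [315.0, 142.0], [436.0, 256.0])]
spindle [(0.76, [266.0, 175.0], [475.0, 19.0])]
cradle [(0.83, [246.0, 180.0], [459.0, -40.0])]
pocket [(0.67, [291.0, 171.0], [506.0, 92.0])]
side [367. 632. 732.]
wide_roll_mid [(0.88, [287.0, 155.0], [438.0, -250.0])]
narrow_roll_mid [(0.62, [175.0, 212.0], [689.0, 26.0])]
cutter_mid [(0.62, [330.0, 138.0], [317.0, -391.0]), (0.53, [279.0, 131.0], [483.0, -389.0])]
stone_mid [(0.82, [232.0, 147.0], [607.0, -257.0]), (0.34, [258.0, 318.0], [423.0, 272.0])]
reel_mid [(0.77, [257.0, 317.0], [425.0, 274.0])]
marker_mid [(0.95, [204.0, 367.0], [504.0, 384.0]), (0.25, [277.0, 128.0], [493.0, -403.0])]
eraser_mid [(0.89, [182.0, 288.0], [597.0, 236.0])]
spindle [(0.75, [257.0, 232.0], [470.0, 45.0])]
cradle [(0.62, [266.0, 209.0], [462.0, -35.0])]
pocket [(0.64, [246.0, 253.0], [483.0, 114.0]), (0.16, [205.0, 370.0], [500.0, 391.0])]
```

View pics/scene0.png

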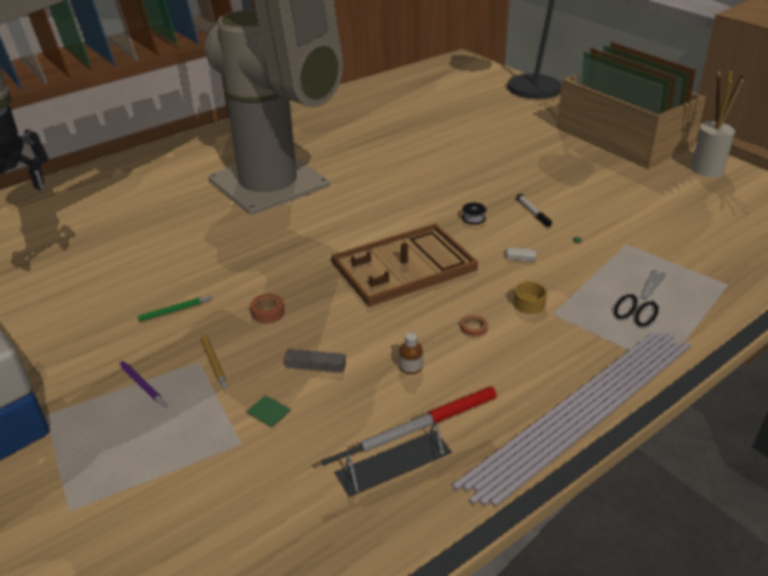

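View pics/side0.png

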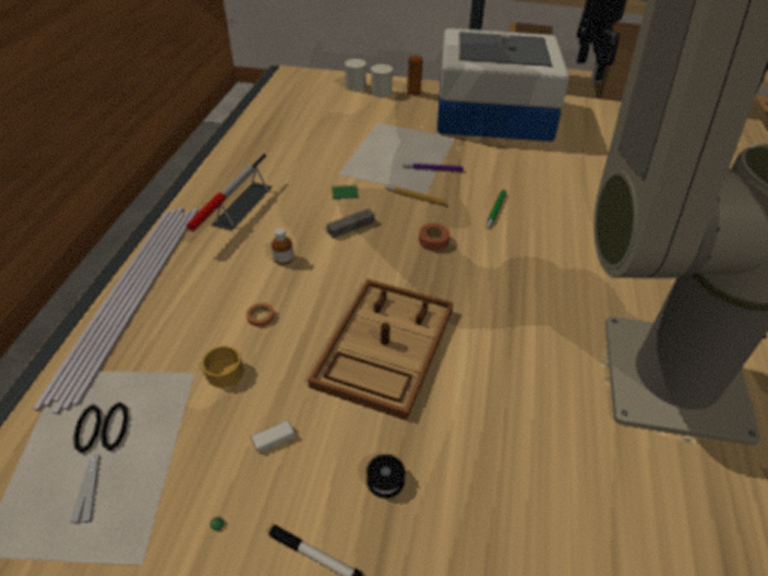

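The scene view shows three pencil-shaped things, at (112,206) green, (142,241) brass/yellow and (95,256) purple. The wide roll is at (178,205) and the narrow roll at (316,216), with an amber tape ring at (353,198) as its look-alike. The stone is at (210,239). The tray has the cradle, spindle and pocket side by side. I'm moving over the parts for a close look.

Emit:
{"name": "apply_moves", "arguments": {"deltas": [[0.79, 0.61, 0.42, 0], [0.79, 0.61, 0.42, 0], [0.79, 0.61, 0.42, 0], [0.79, 0.61, 0.42, 0], [0.79, 0.61, 0.42, 0], [0.79, 0.61, 0.42, 0], [0.79, 0.61, 0.42, 0], [0.79, 0.61, 0.42, 0], [0.79, 0.61, 0.42, 0], [0.79, 0.61, 0.42, 0], [0.79, 0.61, 0.42, 0], [0.79, 0.61, 0.42, 0], [0.79, 0.61, 0.42, 0], [0.79, 0.61, 0.42, 0], [0.79, 0.61, 0.42, 0], [0.79, 0.61, 0.42, 0]], "hand": -1}}

```text
t: 2.43
position: [488.1, -331.3, 398.5]
tcp_rot: [0.989, 0.145, -0.001, -0.0]
force: [0.7, -0.0, -0.1]
gripper_width: 85.5
grip_force: 0.0
```

```bash
cat >> h.py <<'E'
Z=dict(wide_roll_mid=24,narrow_roll_mid=12,cutter_mid=9,stone_mid=22,reel_mid=26,marker_mid=10,eraser_mid=16,spindle=12,cradle=12,pocket=12)
def outline(m):
    c=max(cv2.findContours(m.astype(np.uint8),cv2.RETR_EXTERNAL,cv2.CHAIN_APPROX_NONE)[0],key=cv2.contourArea)
    return c.reshape(-1,2)
def look(names,png=None,s=1.5,cam="wrist",**k):
    st=arm.get_state(); p=capture(cam)
    if png: save(p,png,s=s,**k)
    print("tcp",np.round(st["position"],1),"yaw",R.from_quat(st["tcp_rot"]).as_euler("xyz",degrees=True).round(1),"cam",np.linalg.inv(w2c(p,st))[:3,3].round(),"t",st["t"],"w",st["gripper_width"])
    for n in names:
        for d in finder.trace(p,n)[:3]:
            if d["mask"].sum()<30: continue
            W=p2w(p,outline(d["mask"]),Z[n],st)[:,:2].astype(np.float32)
            (c,wh,a)=cv2.minAreaRect(W)
            print(n,round(d["conf"],2),"px",np.round(d["centre"]).tolist(),"rect",np.round(c,1),np.round(wh,1),round(a,1))
    return p,st
E
python3 - <<'E'
from h import *
look("wide_roll_mid cutter_mid stone_mid cradle spindle pocket".split(),"w1")
E
```

```text
tcp [ 488.1 -331.3  398.5] yaw [-1.799e+02  1.000e-01  1.670e+01] cam [ 554. -313.  540.] t 2.4333 w 85.4799071010688
wide_roll_mid 0.58 px [206.0, 173.0] rect [ 436.9 -257.3] [60.9 59.9] 14.9
cutter_mid 0.95 px [342.0, 186.0] rect [ 470.3 -516.4] [135.2  16.2] 6.5
cutter_mid 0.56 px [262.0, 236.0] rect [ 320.5 -387.6] [141.2  16. ] 80.3
stone_mid 0.73 px [239.0, 77.0] rect [ 605.8 -264.7] [99.6 26. ] 44.6
cradle 0.94 px [105.0, 117.0] rect [463.8 -42.9] [ 74.  149.4] 80.2
spindle 0.92 px [66.0, 96.0] rect [475.9  29.7] [ 79.5 148.6] 80.7
pocket 0.9 px [25.0, 76.0] rect [487.6 104.6] [ 75.  146.5] 80.7
```

View pics/w1.png

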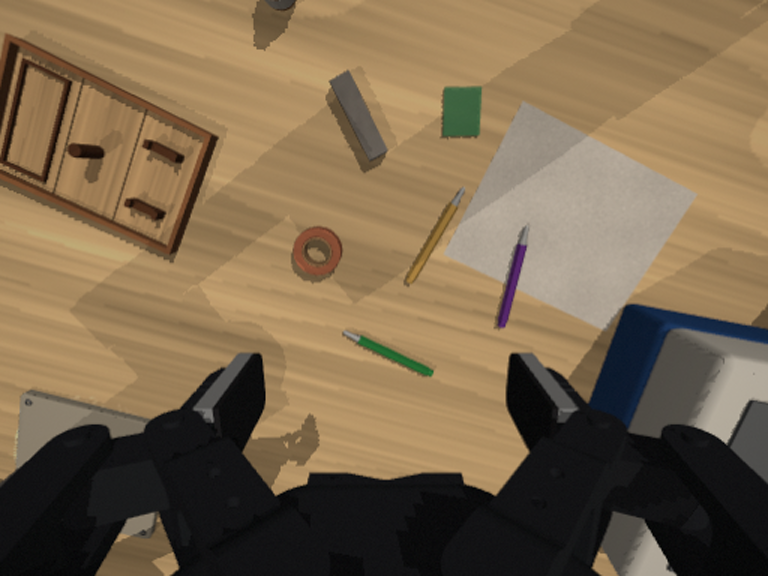

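The wrist view shows the brass cutter at original px (290,157) with its tip up and right, the wide roll at (211,168), the stone at (239,77) and the tray at the upper left. The other pencil shapes are green (258,235) and purple (342,185). For the cutter I choose the brass one at px (290,157), and I'll check it in a close crop before I grasp it. The wide roll comes first.

Emit:
{"name": "apply_moves", "arguments": {"deltas": [[-0.12, 0.18, -0.5, 1], [-0.12, 0.18, -0.5, 1], [-0.12, 0.18, -0.5, 1], [-0.12, 0.18, -0.5, 1], [-0.12, 0.18, -0.5, 1], [-0.12, 0.18, -0.5, 1], [-0.12, 0.18, -0.5, 1], [-0.12, 0.18, -0.5, 1], [-0.12, 0.18, -0.5, 1], [-0.12, 0.18, -0.5, 1]]}}

```text
t: 3.62
position: [441.9, -259.0, 200.4]
tcp_rot: [0.859, 0.513, 0.0, 0.001]
force: [-0.4, 0.6, 0.6]
gripper_width: 85.5
grip_force: 0.0
```

Run:
```python
from h import *
print(arm.hold_point_z)
p,st=look("wide_roll_mid cutter_mid stone_mid cradle spindle pocket".split(),"w2")
print(np.round(st["joint_positions"],2))
```

```text
18.700000000000003
tcp [ 441.9 -259.   200.4] yaw [179.9   0.   61.7] cam [ 474. -200.  342.] t 3.6167 w 85.5153242084039
wide_roll_mid 0.84 px [254.0, 186.0] rect [ 435.9 -254.8] [62.3 61.1] 17.0
cutter_mid 0.85 px [327.0, 243.0] rect [ 460.8 -388.5] [14.4 68.2] 79.3
cutter_mid 0.84 px [224.0, 284.0] rect [ 321.8 -375.1] [118.8  15. ] 78.7
cutter_mid 0.42 px [331.0, 324.0] rect [ 429.  -515.3] [16.5  9.4] 24.7
stone_mid 0.6 px [379.0, 105.0] rect [ 602.7 -261.1] [99.8 34.6] 43.4
cradle 0.85 px [153.0, 11.0] rect [440.7 -72.1] [ 38.4 129.8] 61.9
[-0.63 -0.09  1.77  0.    1.46 -0.14]
```

The wide roll sits between the fingers at px (254,186), measured at 62 mm across, which matches. I'll descend and grip it.

Emit:
{"name": "apply_moves", "arguments": {"deltas": [[-0.013, 0.008, -0.08, 0.1], [-0.013, 0.008, -0.16, 0.25], [-0.013, 0.008, -0.24, 0.41], [-0.013, 0.008, -0.3, 0.41], [-0.013, 0.008, -0.36, 0.41], [-0.013, 0.008, -0.42, 0.41], [-0.013, 0.008, -0.46, 0.41], [-0.013, 0.008, -0.475, 0.41], [-0.013, 0.008, -0.49, 0.41], [-0.013, 0.008, -0.49, 0.41], [-0.013, 0.008, -0.49, 0.41]]}}

```text
t: 4.88
position: [436.6, -255.7, 4.2]
tcp_rot: [0.765, 0.644, 0.0, 0.001]
force: [0.2, -0.5, -0.3]
gripper_width: 85.1
grip_force: 0.0
```

Emit:
{"name": "apply_moves", "arguments": {"deltas": [[0, 0, 0, 0], [0, 0, 0, 0], [0, 0, 0, 0], [0, 0, 0, 0], [0, 0, 0, 0], [0, 0, 0, 0], [0, 0, 0, 0], [0, 0, 0, 0]], "hand": 1, "force": 30}}

```text
t: 5.55
position: [436.9, -256.0, 4.9]
tcp_rot: [0.765, 0.644, 0.0, 0.001]
force: [-1.8, 1.3, 5.2]
gripper_width: 60.5
grip_force: 31.6
```

Emit:
{"name": "apply_moves", "arguments": {"deltas": [[0, 0, 0.05, 0], [0, 0, 0.1, 0], [0, 0, 0.2, 0], [0, 0, 0.3, 0], [0, 0, 0.4, 0], [0, 0, 0.4, 0], [0, 0, 0.4, 0]]}}

```text
t: 6.13
position: [438.1, -256.8, 167.5]
tcp_rot: [0.765, 0.644, 0.001, 0.004]
force: [0.6, -0.2, -2.9]
gripper_width: 60.3
grip_force: 33.9
```

Run:
```python
from h import *
p,st=look("wide_roll_mid cradle spindle pocket stone_mid cutter_mid".split(),"w3")
```

```text
tcp [ 438.1 -256.8  167.5] yaw [179.6   0.2  80.2] cam [ 449. -190.  309.] t 6.1333 w 60.27514038654899
wide_roll_mid 0.66 px [261.0, 263.0] rect [ 425.2 -338.7] [153.4 138.6] 75.7
stone_mid 0.87 px [407.0, 156.0] rect [ 601.4 -260. ] [101.1  36.4] 43.9
cutter_mid 0.64 px [310.0, 276.0] rect [ 486.1 -395.5] [11.7  7.6] 83.2
```

Emit:
{"name": "apply_moves", "arguments": {"deltas": [[0.1, 0.44, 0.22, 0], [0.1, 0.44, 0.22, 0], [0.1, 0.44, 0.22, 0], [0.1, 0.44, 0.22, 0], [0.1, 0.44, 0.22, 0], [0.1, 0.44, 0.22, 0], [0.1, 0.44, 0.22, 0], [0.1, 0.44, 0.22, 0], [0.1, 0.44, 0.22, 0]]}}

```text
t: 7.23
position: [475.3, -79.9, 249.9]
tcp_rot: [0.765, 0.644, -0.001, -0.001]
force: [0.1, 0.2, -0.8]
gripper_width: 60.2
grip_force: 33.9
```

Run:
```python
from h import *
p,st=look("wide_roll_mid cradle spindle pocket narrow_roll_mid".split(),"w4")
```

```text
tcp [475.3 -79.9 249.9] yaw [-179.9    0.    80.2] cam [487. -14. 391.] t 7.2333 w 60.21432254772102
wide_roll_mid 0.68 px [260.0, 263.0] rect [ 453.8 -203.2] [197.1 176.2] 80.1
cradle 0.98 px [245.0, 136.0] rect [463.2 -42. ] [ 71.8 147. ] 80.2
spindle 0.87 px [241.0, 80.0] rect [476.   31.7] [ 74.5 148.3] 81.2
pocket 0.81 px [242.0, 23.0] rect [486.4  94.7] [ 53.3 147.1] 80.2
narrow_roll_mid 0.59 px [410.0, 60.0] rect [696.3  11.4] [47.4 51.6] 88.2
```

View pics/w4.png

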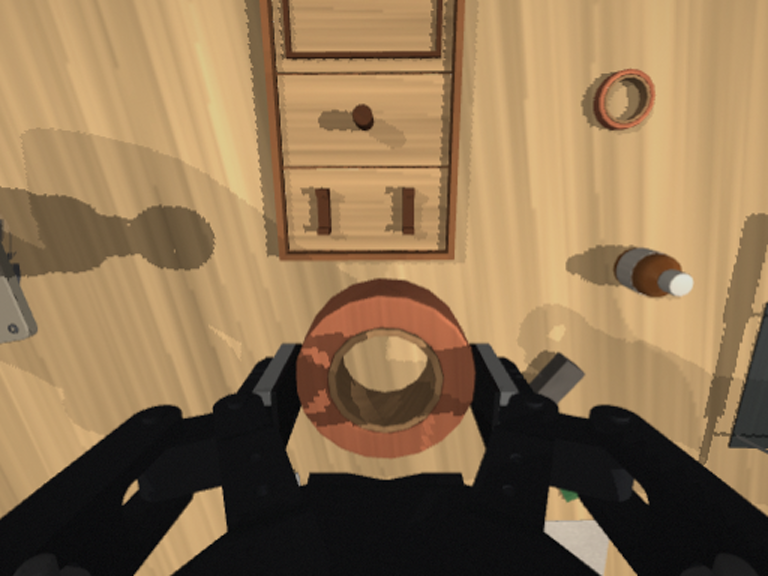

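The roll is held upright between the pads, hole at original px (257,253). The post top shows near (241,73), the cradle saddles near (215,141) and (271,141), and the narrow roll at (417,66).

Run:
```python
from h import *
st=arm.get_state();p=capture("wrist")
print("post top",p2w(p,[[241.7,73.5]],54,st),"roll",p2w(p,[[257,253]],st["position"][2]+19.5,st),st["position"])
print("rim",p2w(p,[[198,253],[316.7,253]],st["position"][2]+19.5,st))
print("saddles",p2w(p,[[216,125],[216,156],[272,125],[272,156]],32,st).round(1))
print("narrow",[p2w(p,d["centre"],12,st) for d in finder.recognise(p,"narrow_roll_mid")])
p=capture("scene")
for n,z in (("spindle",12),("wide_roll_mid",240)): print(n,[p2w(p,d["centre"],z).round(1) for d in finder.recognise(p,n)])
# post top: darkest blob
```

```text
post top [[477.98093885  34.72347741  54.        ]] roll [[476.23790452 -78.73826954 270.38825721]] [475.74158596 -79.84489122 250.88825721]
rim [[447.31081168 -73.73117109 270.38825721]
 [505.48864366 -83.78454691 270.38825721]]
saddles [[433.3 -16.7  32. ]
 [424.9 -55.8  32. ]
 [504.4 -29.   32. ]
 [498.2 -68.5  32. ]]
narrow [array([[713.55140833,   5.90246609,  12.        ]])]
spindle [array([[477.2,  22.6,  12. ]])]
wide_roll_mid [array([[441.7, -82.1, 240. ]])]
```

Emit:
{"name": "apply_moves", "arguments": {"deltas": [[0, 0.09, -0.05, 0], [0, 0.18, -0.12, 0], [0, 0.276, -0.2, 0], [0, 0.276, -0.28, 0], [0, 0.276, -0.36, 0], [0, 0.276, -0.42, 0], [0, 0.276, -0.44, 0], [0, 0.276, -0.44, 0], [0, 0.276, -0.44, 0]]}}

```text
t: 8.53
position: [476.5, 31.0, 76.2]
tcp_rot: [0.765, 0.644, 0.0, 0.0]
force: [0.5, -0.6, -0.0]
gripper_width: 59.8
grip_force: 33.9
```

Run:
```python
from h import *
p,st=look([],"w5",crop=(130,100,390,384),s=2)
```

```text
tcp [476.5  31.   76.2] yaw [180.   -0.   80.2] cam [488.  97. 217.] t 8.5333 w 59.84611916324562
```

View pics/w5.png

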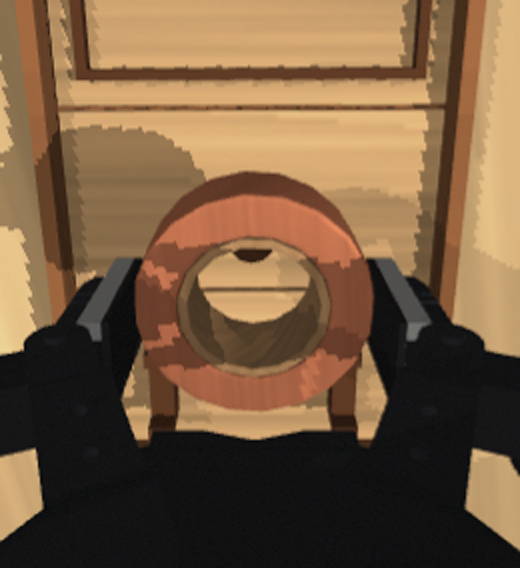

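The hole shows the post's edge at crop (253,262), which is px (256.5,231). It sits close to the hole's far edge, so I'll compute the offset.

Run:
```python
from h import *
st=arm.get_state();p=capture("wrist")
print(p2w(p,[[256.5,231]],54,st)); c=np.array([476.5,32,0])
for o in ([476.5,32],[477.5,36]): print([proj(p,np.array(o+[z])-[np.cos(1.4)*8,np.sin(1.4)*8,0],st).round(1).tolist() for z in (54,)])
m=p2w(p,[[219,250],[295,250],[257,219],[257,288.5]],st["position"][2]+19.5,st);print(m.round(1),m.mean(0))
```

```text
[[476.51822822  25.0133761   54.        ]]
[[[254.7, 232.6]]]
[[[255.1, 226.8]]]
[[459.6  36.9  96.8]
 [496.8  30.4  96.8]
 [481.   49.8  96.8]
 [474.5  11.9  96.8]] [477.96596348  32.27163934  96.76870223]
```

The post centre comes out at about (477.9, 32.9) and the roll centre at about (477, 32), so they're aligned. I'll lower it.

Emit:
{"name": "apply_moves", "arguments": {"deltas": [[0, 0, -0.025, 0], [0, 0, -0.05, 0], [0, 0, -0.075, 0], [0, 0, -0.1, 0], [0, 0, -0.12, 0], [0, 0, -0.135, 0], [0, 0, -0.145, 0], [0, 0, -0.147, 0], [0, 0, -0.147, 0], [0, 0, -0.147, 0]]}}

```text
t: 9.47
position: [475.7, 31.3, 16.8]
tcp_rot: [0.765, 0.644, -0.0, -0.0]
force: [-4.3, 0.3, 6.9]
gripper_width: 60.0
grip_force: 34.1
```

Emit:
{"name": "apply_moves", "arguments": {"deltas": [[0, 0, 0, 0], [0, 0, 0, 0], [0, 0, 0, 0], [0, 0, 0, 0], [0, 0, 0, 0], [0, 0, 0, 0]], "hand": -0.8}}

```text
t: 9.97
position: [476.0, 31.1, 16.5]
tcp_rot: [0.765, 0.644, 0.0, 0.0]
force: [0.5, -0.4, 0.2]
gripper_width: 76.6
grip_force: 0.0
```

Emit:
{"name": "apply_moves", "arguments": {"deltas": [[0, 0, 0.05, 0], [0, 0, 0.15, 0], [0, 0, 0.25, 0], [0, 0, 0.35, 0], [0, 0, 0.45, 0], [0, 0, 0.45, 0], [0, 0, 0.45, 0]]}}

```text
t: 10.55
position: [478.3, 31.0, 200.0]
tcp_rot: [0.765, 0.644, 0.003, 0.002]
force: [0.2, 0.9, -1.1]
gripper_width: 77.1
grip_force: 0.0
```

Run:
```python
from h import *
Z["wide_roll_mid"]=36
p,st=look(["narrow_roll_mid","wide_roll_mid"],"w6")
```

```text
tcp [478.3  31.  200. ] yaw [179.6  -0.   80.2] cam [489.  97. 341.] t 10.55 w 77.08671656126381
narrow_roll_mid 0.93 px [447.0, 157.0] rect [695.9  12.7] [46.3 53. ] 80.1
wide_roll_mid 0.68 px [256.0, 186.0] rect [475.4  32.5] [62.1 57.9] 80.2
```

Emit:
{"name": "apply_moves", "arguments": {"deltas": [[0.54, -0.05, -0.1, 0], [0.54, -0.05, -0.1, 0], [0.54, -0.05, -0.1, 0], [0.54, -0.05, -0.1, 0], [0.54, -0.05, -0.1, 0], [0.54, -0.05, -0.1, 0], [0.54, -0.05, -0.1, 0], [0.54, -0.05, -0.1, 0], [0.54, -0.05, -0.1, 0], [0.54, -0.05, -0.1, 0]]}}

```text
t: 11.53
position: [691.1, 11.4, 156.8]
tcp_rot: [0.765, 0.644, -0.0, -0.0]
force: [1.1, -0.3, 0.2]
gripper_width: 77.0
grip_force: 0.0
```

Run:
```python
from h import *
p,st=look(["narrow_roll_mid"],"w7",s=1)
q=capture("scene");save(q,"s7",crop=(200,110,360,230),s=4)
```

```text
tcp [691.1  11.4 156.8] yaw [-180.    -0.    80.2] cam [703.  78. 298.] t 11.5333 w 76.95440759438473
narrow_roll_mid 0.67 px [268.0, 188.0] rect [700.   12.1] [48.4 46.6] 35.7
```

View pics/w7.png

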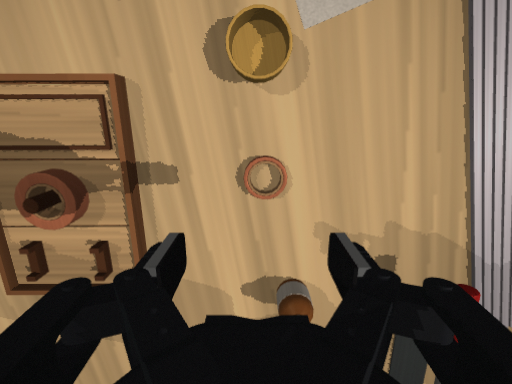

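View pics/s7.png

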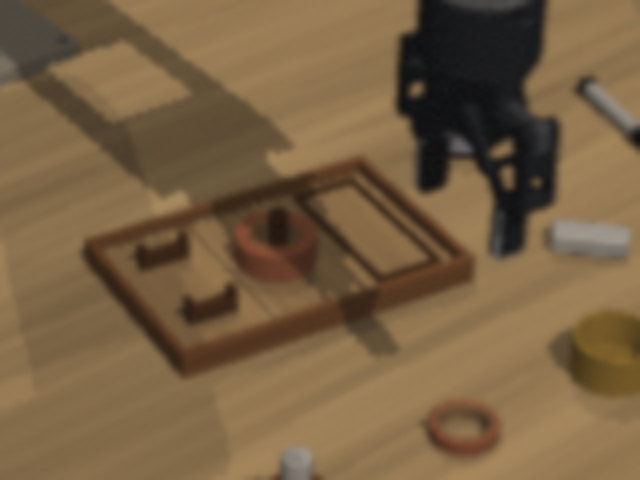

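The wide roll is over the post, and the narrow roll shows at px (266,177). The network reported row 188, so I'll fit the ring myself.

Run:
```python
from h import *
im=cv2.imread("pics/w7.png")
st=arm.get_state();p=capture("wrist")
print(p2w(p,[[243,177.5],[288,177.5],[265.5,155.5],[265.5,199]],12,st).round(1))
d=finder.trace(p,"narrow_roll_mid")[0];o=outline(d["mask"]);print(o.min(0),o.max(0),st["position"])
```

```text
[[677.7  16.1  12. ]
 [725.7   7.8  12. ]
 [705.6  35.4  12. ]
 [697.8 -12.1  12. ]]
[243 155] [285 198] [691.69286741  11.32527888 157.74234358]
```

Emit:
{"name": "apply_moves", "arguments": {"deltas": [[0.024, 0.002, -0.08, 0], [0.024, 0.002, -0.16, 0], [0.024, 0.002, -0.24, 0], [0.024, 0.002, -0.3, 0], [0.024, 0.002, -0.34, 0], [0.024, 0.002, -0.37, 0], [0.024, 0.002, -0.385, 0], [0.024, 0.002, -0.385, 0], [0.024, 0.002, -0.385, 0]]}}

```text
t: 12.53
position: [702.6, 11.9, 4.0]
tcp_rot: [0.765, 0.644, 0.001, 0.001]
force: [-0.6, -0.2, 0.2]
gripper_width: 76.8
grip_force: 0.0
```

Emit:
{"name": "apply_moves", "arguments": {"deltas": [[0, 0, 0, 0], [0, 0, 0, 0], [0, 0, 0, 0], [0, 0, 0, 0], [0, 0, 0, 0], [0, 0, 0, 0], [0, 0, 0, 0], [0, 0, 0, 0]], "hand": 1, "force": 30}}

```text
t: 13.2
position: [703.0, 11.9, 4.8]
tcp_rot: [0.765, 0.644, 0.001, 0.001]
force: [-2.4, -1.1, 6.8]
gripper_width: 45.9
grip_force: 29.9
```

Emit:
{"name": "apply_moves", "arguments": {"deltas": [[0, 0, 0.03, 0], [0, 0, 0.1, 0], [0, 0, 0.2, 0], [0, 0, 0.3, 0], [0, 0, 0.3, 0], [0, 0, 0.3, 0]]}}

```text
t: 13.7
position: [704.9, 11.8, 129.0]
tcp_rot: [0.765, 0.644, 0.004, 0.003]
force: [-0.2, 0.9, 0.0]
gripper_width: 45.7
grip_force: 30.9
```

Run:
```python
from h import *
p,st=look([],"w8",s=1)
```

```text
tcp [704.9  11.8 129. ] yaw [ 1.795e+02 -1.000e-01  8.020e+01] cam [715.  78. 270.] t 13.7 w 45.65076755503149
```

View pics/w8.png

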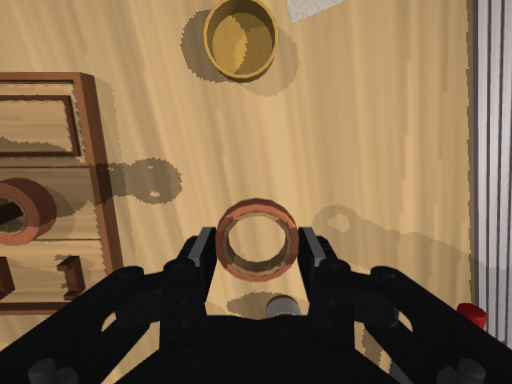

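The narrow roll is held level between the pads, px (257,240). I'm moving it over the spindle.

Emit:
{"name": "apply_moves", "arguments": {"deltas": [[-0.561, 0.05, 0, 0], [-0.561, 0.05, 0, 0], [-0.561, 0.05, 0, 0], [-0.561, 0.05, 0, 0], [-0.561, 0.05, 0, 0], [-0.561, 0.05, 0, 0], [-0.561, 0.05, -0.06, 0], [-0.561, 0.05, -0.06, 0], [-0.561, 0.05, -0.06, 0], [-0.561, 0.05, -0.06, 0]]}}

```text
t: 14.58
position: [477.1, 31.9, 98.3]
tcp_rot: [0.765, 0.644, -0.001, -0.001]
force: [-0.3, -0.2, 0.6]
gripper_width: 45.6
grip_force: 31.0
```

Run:
```python
from h import *
p,st=look([],"w9",crop=(130,100,390,384),s=2)
c=np.array([477.7,32.7]);t=np.linspace(0,6.28,24)
z=st["position"][2]+7.5
print(p2w(p,[[257,239]],z,st))
im=p["color"][:,:,::-1].copy();im=cv2.resize(im,None,fx=2,fy=2)
for r,zz,col in((8,54,(0,255,0)),(31,36,(255,0,0)),(24,z,(0,0,255))):
    o=c if zz<60 else np.array(st["position"][:2])
    for q in proj(p,np.c_[o[0]+r*np.cos(t),o[1]+r*np.sin(t),0*t+zz],st): cv2.circle(im,tuple(int(v) for v in q*2),1,col,-1)
cv2.imwrite("pics/w9.png",im[200:,260:780])
```

```text
tcp [477.1  31.9  98.3] yaw [-179.9    0.    80.2] cam [489.  98. 240.] t 14.5833 w 45.551089322191345
[[477.89374577  34.8442275  105.81267852]]
```

View pics/w9.png

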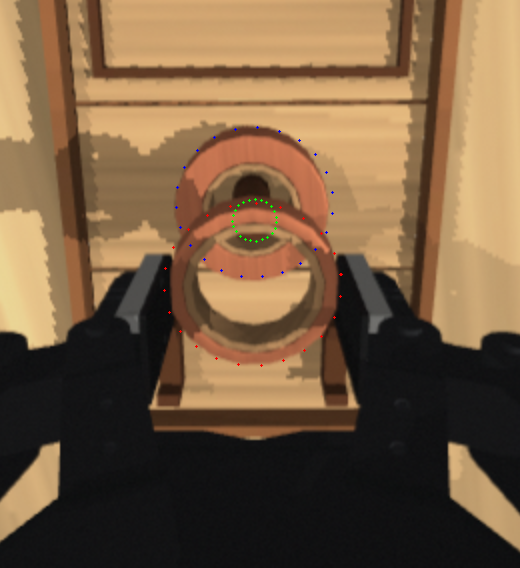

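The wide roll matches its predicted outline around (477,32.7). The held ring is concentric with the TCP, and the post lies behind its rim as expected. I'll lower it.

Emit:
{"name": "apply_moves", "arguments": {"deltas": [[0, 0, -0.025, 0], [0, 0, -0.05, 0], [0, 0, -0.075, 0], [0, 0, -0.1, 0], [0, 0, -0.12, 0], [0, 0, -0.135, 0], [0, 0, -0.145, 0], [0, 0, -0.149, 0], [0, 0, -0.149, 0], [0, 0, -0.149, 0]]}}

```text
t: 15.47
position: [476.5, 32.1, 40.4]
tcp_rot: [0.765, 0.644, -0.001, -0.001]
force: [-14.7, 0.0, 24.5]
gripper_width: 45.6
grip_force: 34.1
```

Emit:
{"name": "apply_moves", "arguments": {"deltas": [[0, 0, 0, 0], [0, 0, 0, 0], [0, 0, 0, 0], [0, 0, 0, 0], [0, 0, 0, 0], [0, 0, 0, 0]], "hand": -0.5}}

```text
t: 15.97
position: [477.1, 31.9, 38.7]
tcp_rot: [0.765, 0.644, -0.0, -0.0]
force: [-0.3, 1.0, 0.0]
gripper_width: 64.1
grip_force: 0.0
```

Emit:
{"name": "apply_moves", "arguments": {"deltas": [[0, 0, 0.05, 0], [0, 0, 0.15, 0], [0, 0, 0.25, 0], [0, 0, 0.35, 0], [0, 0, 0.4, 0], [0, 0, 0.4, 0], [0, 0, 0.4, 0]]}}

```text
t: 16.55
position: [478.4, 31.9, 200.6]
tcp_rot: [0.765, 0.644, 0.001, 0.001]
force: [-0.9, 1.0, -0.5]
gripper_width: 64.0
grip_force: 0.0
```

Run:
```python
from h import *
p=capture("scene");q=capture("side")
a=cv2.resize(p["color"][100:180,210:330,::-1],None,fx=3,fy=3);b=cv2.resize(q["color"][180:280,200:310,::-1],None,fx=3,fy=3)
h=max(a.shape[0],b.shape[0]);a=cv2.copyMakeBorder(a,0,h-a.shape[0],0,0,0)
b=cv2.copyMakeBorder(b,0,h-b.shape[0],0,0,0);cv2.imwrite("pics/s10.png",np.hstack([a,b]))
```

```text
(no output)
```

View pics/s10.png

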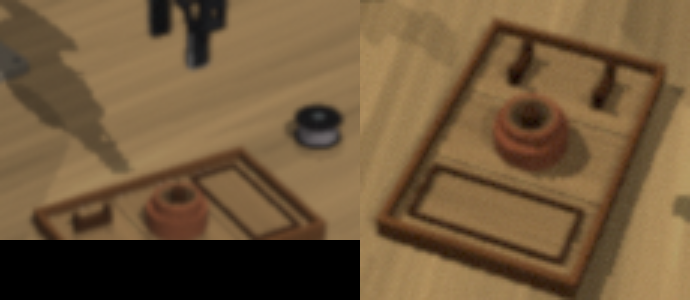

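Both rolls are stacked on the spindle. Next is the brass cutter.

Emit:
{"name": "apply_moves", "arguments": {"deltas": [[0, -1, 0.08, 0], [0, -1, 0.08, 0], [0, -1, 0.08, 0], [0, -1, 0.08, 0], [0, -1, 0.08, 0], [0, -1, 0.08, 0], [0, -1, 0.08, 0], [0, -1, 0.08, 0], [0, -1, 0.08, 0], [0, -1, 0.08, 0], [0, -1, 0.08, 0], [0, -1, 0.08, 0], [0, -1, 0.08, 0]], "hand": -0.5}}

```text
t: 17.73
position: [476.5, -367.1, 228.6]
tcp_rot: [0.765, 0.644, -0.0, -0.002]
force: [-0.5, 0.7, -0.2]
gripper_width: 63.9
grip_force: 0.0
```

Run:
```python
from h import *
p,st=look(["cutter_mid","stone_mid"],"w11",s=1)
for d in finder.trace(p,"cutter_mid"): print(d["centre"],p["color"][d["mask"]].mean(0))
```

```text
tcp [ 476.5 -367.1  228.6] yaw [-1.798e+02 -1.000e-01  8.020e+01] cam [ 488. -301.  370.] t 17.7333 w 63.90826505945471
cutter_mid 0.95 px [271.0, 264.0] rect [ 469.3 -515.9] [137.9  16.7] 7.9
cutter_mid 0.66 px [268.0, 183.0] rect [ 496.3 -397.1] [ 13.6 140.3] 77.8
cutter_mid 0.65 px [152.0, 202.0] rect [ 320.  -387.5] [139.9  13.7] 79.3
stone_mid 0.84 px [352.0, 70.0] rect [ 603.2 -265.2] [102.2  28.4] 43.9
[271.2, 263.8] [86.73047859 53.50881612 94.82493703]
[268.4, 183.1] [135.41694915 106.11299435  58.51638418]
[151.7, 201.5] [ 46.31455399 100.47887324  53.30164319]
```

View pics/w11.png

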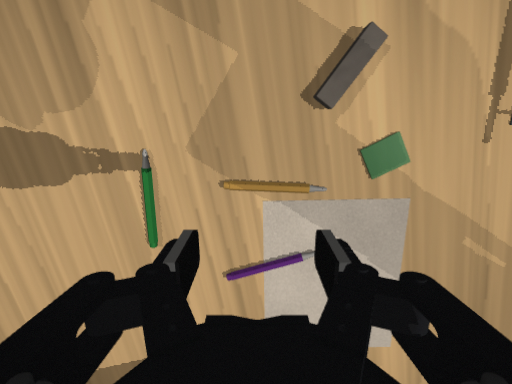

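The view shows the brass cutter at px (275,187), colour confirmed brass, with its tip to the right. Green is at (149,200), purple at (268,267), and the stone at (350,65). I'll turn the gripper across the cutter.

Emit:
{"name": "apply_moves", "arguments": {"deltas": [[0.027, -0.067, -0.05, -1], [0.027, -0.067, -0.05, -1], [0.027, -0.067, -0.05, -1], [0.027, -0.067, -0.05, -1], [0.027, -0.067, -0.05, -1], [0.027, -0.067, -0.05, -1], [0.027, -0.067, -0.05, -1], [0.027, -0.067, -0.05, -1]]}}

```text
t: 18.6
position: [488.4, -393.9, 211.1]
tcp_rot: [0.953, 0.302, 0.0, 0.0]
force: [-0.1, 0.4, -0.2]
gripper_width: 64.0
grip_force: 0.0
```

Emit:
{"name": "apply_moves", "arguments": {"deltas": [[0, 0, -0.1, -1], [0, 0, -0.1, -1], [0, 0, -0.1, -1], [0, 0, -0.1, -1], [0, 0, -0.1, -1], [0, 0, -0.1, -1], [0, 0, -0.1, -1], [0, 0, -0.1, -1], [0, 0, -0.1, -1]]}}

```text
t: 19.35
position: [488.2, -394.4, 171.0]
tcp_rot: [0.997, -0.083, 0.0, 0.0]
force: [0.6, -0.2, 0.4]
gripper_width: 64.0
grip_force: 0.0
```

Run:
```python
from h import *
p,st=look(["cutter_mid"],"w12",s=1.3)
```

```text
tcp [ 488.2 -394.4  171. ] yaw [180.   -0.   -9.6] cam [ 556. -407.  312.] t 19.35 w 63.95692862774699
cutter_mid 0.71 px [255.0, 169.0] rect [ 496.3 -398.5] [ 13.6 141.6] 77.9
cutter_mid 0.66 px [363.0, 173.0] rect [ 473.3 -516.5] [141.7  15.6] 7.1
```

View pics/w12.png

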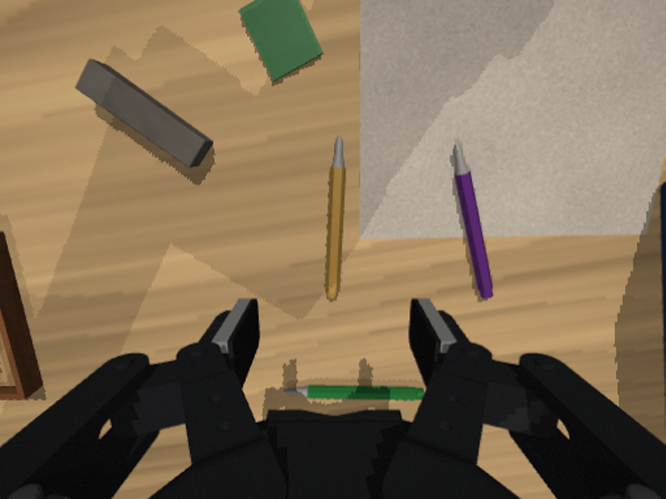

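The brass cutter shows at px (335,218) in the 1.3x picture, between the finger lines and parallel to the tool's x. I'll descend and grip it.

Emit:
{"name": "apply_moves", "arguments": {"deltas": [[0, -0.004, -0.08, -0.053], [0, -0.004, -0.16, -0.053], [0, -0.004, -0.24, -0.053], [0, -0.004, -0.32, -0.053], [0, -0.004, -0.37, -0.053], [0, -0.004, -0.4, -0.053], [0, -0.004, -0.42, -0.053], [0, -0.004, -0.42, -0.053], [0, -0.004, -0.42, -0.053]]}}

```text
t: 20.2
position: [488.6, -397.0, 4.0]
tcp_rot: [0.994, -0.106, 0.001, 0.0]
force: [-0.4, 0.0, 0.5]
gripper_width: 64.0
grip_force: 0.0
```

Emit:
{"name": "apply_moves", "arguments": {"deltas": [[0, 0, 0, 0], [0, 0, 0, 0], [0, 0, 0, 0], [0, 0, 0, 0], [0, 0, 0, 0], [0, 0, 0, 0], [0, 0, 0, 0], [0, 0, 0, 0], [0, 0, 0, 0]], "hand": 1, "force": 40}}

```text
t: 20.95
position: [488.6, -397.0, 4.1]
tcp_rot: [0.994, -0.106, 0.001, 0.0]
force: [-0.9, -0.0, 5.9]
gripper_width: 11.6
grip_force: 39.2
```

Emit:
{"name": "apply_moves", "arguments": {"deltas": [[0, 0, 0.03, 0], [0, 0, 0.1, 0.053], [0, 0, 0.2, 0.053], [0, 0, 0.3, 0.053], [0, 0, 0.35, 0.053], [0, 0, 0.35, 0.053]]}}

```text
t: 21.45
position: [491.0, -399.2, 151.4]
tcp_rot: [0.996, -0.085, 0.005, 0.004]
force: [0.1, -0.1, 0.8]
gripper_width: 11.3
grip_force: 39.3
```

Run:
```python
from h import *
st=arm.get_state();z=st["position"][2]; Z["cutter_mid"]=z+5
p,st=look(["cutter_mid"],"w13",s=1.3)
c=np.array(st["position"][:2]);a=np.deg2rad(-9.8);u=np.array([np.cos(a),np.sin(a)])
im=cv2.imread("pics/w13.png")
for s in (-63,-55,0,55,80):
    q=proj(p,[*(c+u*s),z+4],st)[0];print(s,q.round(1));cv2.circle(im,tuple(int(v*1.3) for v in q),2,(0,0,255),-1)
cv2.imwrite("pics/w13.png",im)
```

```text
tcp [ 491.  -399.2  151.4] yaw [179.6  -0.6  -9.8] cam [ 557. -411.  293.] t 21.45 w 11.348705789376318
cutter_mid 0.81 px [253.0, 208.0] rect [ 505.7 -403.4] [ 13.5 127.5] 80.3
cutter_mid 0.67 px [246.0, 314.0] rect [ 447.9 -384.7] [3.6 4.2] 79.6
-63 [253.9 337.7]
-55 [253.9 326.9]
0 [253.7 244.1]
55 [253.4 143.9]
80 [253.2  91. ]
```

View pics/w13.png

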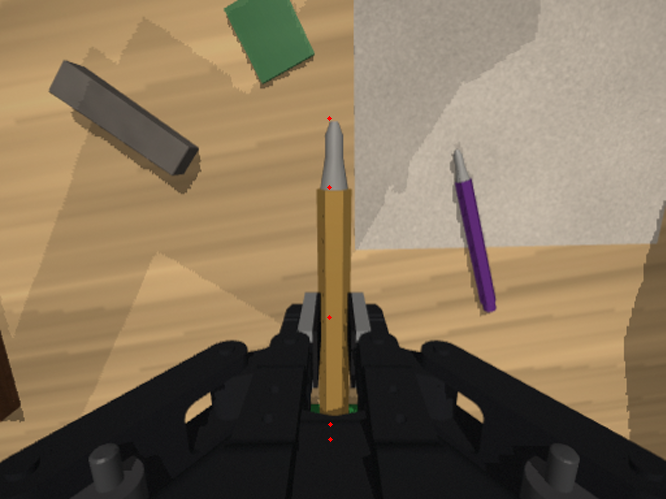

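The cutter is held with its barrel centred at the pads: the barrel end shows at row 188 against 187 predicted. I'm moving it to the cradle.

Emit:
{"name": "apply_moves", "arguments": {"deltas": [[-0.2, 0.888, 0.1, 0], [-0.2, 0.888, 0.1, 0], [-0.2, 0.888, 0.1, 0], [-0.2, 0.888, 0.1, 0], [-0.2, 0.888, 0.1, 0], [-0.2, 0.888, 0.1, 0], [-0.2, 0.888, 0.1, 0], [-0.2, 0.888, 0.1, 0], [-0.2, 0.888, 0.1, 0], [-0.2, 0.888, 0.1, 0], [-0.2, 0.888, 0.1, 0], [-0.2, 0.888, 0.1, 0], [-0.2, 0.888, 0.1, 0]]}}

```text
t: 22.63
position: [407.5, -41.9, 181.9]
tcp_rot: [0.996, -0.086, -0.001, 0.0]
force: [0.4, -1.1, 0.0]
gripper_width: 11.4
grip_force: 39.4
```

Run:
```python
from h import *
p,st=look(["cradle","pocket","spindle"],"w14",s=1)
z=st["position"][2]
g=cv2.cvtColor(p["color"],cv2.COLOR_RGB2GRAY)
rgb=p["color"].astype(int)
# dark brown saddles
for c in ([464.5,-41.5],):
  a=np.deg2rad(-9.8);u=np.array([np.cos(a),np.sin(a)]);v=np.array([-u[1],u[0]])
  pts=[[*(np.array(c)+u*x+v*y),32] for x in(-38,38) for y in(-18,18)];q=proj(p,pts,st);print(q.round())
  for i in (0,2):
    w=q[i:i+2]; m=w.mean(0); x0,y0=(m-[45,25]).astype(int); sub=rgb[y0:y0+50,x0:x0+90]
    k=((sub.sum(2)<200)&(sub[:,:,0]>sub[:,:,2]*1.3)).astype(np.uint8)
    n,l,s,ce=cv2.connectedComponentsWithStats(k)
    for j in range(1,n):
      if s[j][4]>25: print("blob",s[j]+[x0,y0,0,0,0],(ce[j]+[x0,y0]).round(1))
```

```text
tcp [407.5 -41.9 181.9] yaw [ 1.8e+02  1.0e-01 -9.8e+00] cam [476. -55. 323.] t 22.6333 w 11.35417973095587
cradle 0.81 px [241.0, 106.0] rect [464.1 -42.8] [ 73.8 146. ] 80.5
pocket 0.8 px [111.0, 119.0] rect [488.6 105.2] [ 75.6 147.4] 81.0
spindle 0.68 px [177.0, 111.0] rect [475.8  31.1] [ 74.6 146. ] 80.2
[[262. 164.]
 [229. 164.]
 [263.  89.]
 [227.  89.]]
blob [200 138   8  12  32] [203.3 142.4]
blob [280 138   3  50  77] [281.4 161.8]
blob [230 158  14  11 142] [236.3 162.8]
blob [282  63   3  50  89] [282.9  87.8]
blob [227  86  39  11 359] [245.6  91. ]
```

The cradle's far saddle spans columns 227 to 265 against 227 to 263 predicted, so the centre estimate is good. I'll lower the cutter.

Emit:
{"name": "apply_moves", "arguments": {"deltas": [[0.05, 0, 0, 0], [0.1, 0, -0.03, 0], [0.141, 0, -0.1, 0], [0.141, 0, -0.18, 0], [0.141, 0, -0.26, 0], [0.141, 0, -0.3, 0], [0.141, 0, -0.32, 0], [0.141, 0, -0.34, 0], [0.141, 0, -0.36, 0], [0.141, 0, -0.375, 0], [0.141, 0, -0.385, 0], [0.141, 0, -0.389, 0], [0.141, 0, -0.389, 0]]}}

```text
t: 23.92
position: [465.1, -41.4, 28.1]
tcp_rot: [0.996, -0.085, 0.001, 0.0]
force: [-0.4, -0.1, -0.4]
gripper_width: 11.5
grip_force: 39.4
```

Emit:
{"name": "apply_moves", "arguments": {"deltas": [[0, 0, 0, 0], [0, 0, 0, 0], [0, 0, 0, 0], [0, 0, 0, 0], [0, 0, 0, 0]], "hand": 0.35}}

```text
t: 24.33
position: [464.5, -41.3, 27.4]
tcp_rot: [0.996, -0.085, 0.0, 0.0]
force: [0.0, 0.2, -0.1]
gripper_width: 27.8
grip_force: 0.0
```

Emit:
{"name": "apply_moves", "arguments": {"deltas": [[0, 0, 0.05, 0], [0, 0, 0.15, 0], [0, 0, 0.25, 0], [0, 0, 0.35, 0], [0, 0, 0.4, 0], [0, 0, 0.4, 0], [0, 0, 0.4, 0]]}}

```text
t: 24.92
position: [465.6, -41.5, 189.0]
tcp_rot: [0.996, -0.085, 0.002, 0.0]
force: [0.1, -0.2, -0.8]
gripper_width: 27.9
grip_force: 0.0
```

Run:
```python
from h import *
Z["cutter_mid"]=33; Z["narrow_roll_mid"]=48
p,st=look(["cutter_mid","narrow_roll_mid","stone_mid"],"w15",s=1)
```

```text
tcp [465.6 -41.5 189. ] yaw [180.   -0.2  -9.8] cam [533. -55. 331.] t 24.9167 w 27.88253692033166
cutter_mid 0.8 px [254.0, 174.0] rect [472.7 -44.1] [ 12.9 142.6] 80.5
cutter_mid 0.73 px [504.0, 241.0] rect [ 344.2 -313.2] [35.9 11.7] 80.3
cutter_mid 0.59 px [251.0, 164.0] rect [471.5 -25.5] [ 32.5 139.2] 80.6
narrow_roll_mid 0.68 px [176.0, 190.0] rect [477.9  29. ] [44.6 47.6] 33.3
narrow_roll_mid 0.66 px [254.0, 174.0] rect [475.6 -44.9] [ 14.5 135.4] 80.2
stone_mid 0.92 px [459.0, 20.0] rect [ 597.1 -263.5] [87.7 37.7] 45.3
```

The cutter lies in the cradle, barrel mid at about (464.3,-42.7) and aligned to 0.3°. Next is the stone.

Emit:
{"name": "apply_moves", "arguments": {"deltas": [[0.35, -0.557, 0, 1], [0.35, -0.557, 0, 1], [0.35, -0.557, 0, 1], [0.35, -0.557, 0, 1], [0.35, -0.557, 0, 1], [0.35, -0.557, 0, 1], [0.35, -0.557, 0, 1], [0.35, -0.557, 0, 1], [0.35, -0.557, 0, 1], [0.35, -0.557, 0, 1]], "hand": -0.5}}

```text
t: 25.95
position: [603.6, -263.1, 185.7]
tcp_rot: [0.953, 0.302, -0.001, -0.001]
force: [-0.3, 0.5, -0.8]
gripper_width: 64.5
grip_force: 0.0
```

Emit:
{"name": "apply_moves", "arguments": {"deltas": [[0, 0, -0.05, 0.2], [0, 0, -0.05, 0.2], [0, 0, -0.05, 0.2], [0, 0, -0.05, 0.2]]}}

```text
t: 26.28
position: [604.1, -262.8, 167.4]
tcp_rot: [0.927, 0.376, -0.0, -0.0]
force: [-0.9, -0.3, 0.7]
gripper_width: 64.0
grip_force: 0.0
```

Run:
```python
from h import *
p,st=look(["stone_mid"],"w16",s=1)
m=finder.trace(p,"stone_mid")[0]["mask"].astype(np.uint8)
# fit full box silhouette
from scipy.optimize import minimize
def sil(x):
    a=x[2];u=np.array([np.cos(a),np.sin(a)]);v=np.array([-u[1],u[0]])
    q=proj(p,[[*(x[:2]+u*i+v*j),k] for i in(-50,50) for j in(-13,13) for k in(0,22)],st)
    h=cv2.convexHull((q*16).astype(np.int32));o=np.zeros_like(m);cv2.fillConvexPoly(o,h,1,shift=4);return o
f=lambda x:-(sil(x)&m).sum()/(sil(x)|m).sum()
r=minimize(f,[604.5,-264.5,np.deg2rad(44.3)],method="Nelder-Mead",options=dict(initial_simplex=[[604,-264,.77],[608,-264,.77],[604,-260,.77],[604,-264,.82]]))
print(r.x[:2],np.rad2deg(r.x[2]),r.fun)
```

```text
tcp [ 604.1 -262.8  167.4] yaw [-180.     0.    44.2] cam [ 653. -217.  309.] t 26.2833 w 64.01423755168751
stone_mid 0.81 px [256.0, 177.0] rect [ 607.7 -263.7] [99.7 25.1] 43.6
[ 577.33333333 -248.        ] 47.93746885927885 0.0<stdin>:10: RuntimeWarning: overflow encountered in scalar negative
```

Emit:
{"name": "apply_moves", "arguments": {"deltas": [[0.006, 0, -0.08, -0.01], [0.006, 0, -0.16, -0.01], [0.006, 0, -0.24, -0.01], [0.006, 0, -0.31, -0.01], [0.006, 0, -0.35, -0.01], [0.006, 0, -0.38, -0.01], [0.006, 0, -0.396, -0.01], [0.006, 0, -0.396, -0.01], [0.006, 0, -0.396, -0.01]]}}

```text
t: 27.18
position: [607.6, -264.4, 10.1]
tcp_rot: [0.928, 0.373, 0.001, 0.001]
force: [-0.4, -0.6, 0.2]
gripper_width: 64.2
grip_force: 0.0
```

Emit:
{"name": "apply_moves", "arguments": {"deltas": [[0, 0, 0, 0], [0, 0, 0, 0], [0, 0, 0, 0], [0, 0, 0, 0], [0, 0, 0, 0], [0, 0, 0, 0], [0, 0, 0, 0], [0, 0, 0, 0]], "hand": 1, "force": 60}}

```text
t: 27.85
position: [607.9, -264.6, 10.6]
tcp_rot: [0.928, 0.373, 0.001, 0.001]
force: [-1.2, 0.6, 6.1]
gripper_width: 24.2
grip_force: 60.2
```

Emit:
{"name": "apply_moves", "arguments": {"deltas": [[0, 0, 0.03, 0], [0, 0, 0.08, 0], [0, 0, 0.16, 0], [0, 0, 0.25, 0], [0, 0, 0.35, 0], [0, 0, 0.35, 0], [0, 0, 0.35, 0]]}}

```text
t: 28.43
position: [609.1, -265.2, 154.1]
tcp_rot: [0.928, 0.373, 0.003, 0.003]
force: [0.3, 0.7, -2.1]
gripper_width: 24.6
grip_force: 59.3
```

Run:
```python
from h import *
Z["stone_mid"]=arm.get_state()["position"][2]-10+22
p,st=look(["stone_mid"],"w17",s=1.3)
```

```text
tcp [ 609.1 -265.2  154.1] yaw [ 1.796e+02 -1.000e-01  4.380e+01] cam [ 658. -219.  296.] t 28.4333 w 24.5695714974899
stone_mid 0.89 px [255.0, 229.0] rect [ 612.5 -263.3] [95.8 26. ] 43.5
```

The stone is held, with its centre about 2 mm forward of the TCP. I'm moving it to the pocket.

Emit:
{"name": "apply_moves", "arguments": {"deltas": [[-0.3, 0.924, 0, -1], [-0.3, 0.924, 0, -1], [-0.3, 0.924, 0, -1], [-0.3, 0.924, 0, -1], [-0.3, 0.924, 0, -1], [-0.3, 0.924, 0, -1], [-0.3, 0.924, 0, -1], [-0.3, 0.924, 0, -1], [-0.3, 0.924, 0, -1], [-0.3, 0.924, 0, -1], [-0.3, 0.924, 0, -1], [-0.3, 0.924, 0, -1], [-0.3, 0.924, 0, -1], [-0.3, 0.924, 0, -1]]}}

```text
t: 29.7
position: [486.5, 104.5, 148.0]
tcp_rot: [1.0, -0.011, -0.001, 0.0]
force: [-0.5, -0.3, -1.9]
gripper_width: 24.2
grip_force: 59.6
```

Emit:
{"name": "apply_moves", "arguments": {"deltas": [[0, 0, -0.05, -0.19], [0, 0, -0.1, -0.19], [0, 0, -0.1, -0.19], [0, 0, -0.1, -0.19]]}}

```text
t: 30.03
position: [485.7, 104.4, 107.6]
tcp_rot: [0.996, -0.085, -0.002, 0.0]
force: [0.2, -0.5, -0.5]
gripper_width: 24.6
grip_force: 59.6
```

Run:
```python
from h import *
Z["stone_mid"]=arm.get_state()["position"][2]-10+22
p,st=look(["stone_mid","pocket"],"w18",s=1.3)
im=cv2.imread("pics/w18.png")
a=np.deg2rad(-9.8);u=np.array([np.cos(a),np.sin(a)]);v=np.array([-u[1],u[0]]);c=np.array([489,105.2]);z=st["position"][2]
def box(c,l,w,zz,col):
    q=proj(p,[[*(c+u*i*l/2+v*j*w/2),zz] for i,j in((-1,-1),(1,-1),(1,1),(-1,1))],st)
    cv2.polylines(im,[(q*1.3).astype(np.int32)],True,col,1)
box(c,120,46,17,(0,255,0)); box(np.array(st["position"][:2])+u*2,100,26,z+12,(0,0,255))
cv2.imwrite("pics/w18.png",im)
```

```text
tcp [485.7 104.4 107.6] yaw [179.9   0.2  -9.8] cam [554.  91. 249.] t 30.0333 w 24.58772747810698
stone_mid 0.81 px [259.0, 228.0] rect [490.5 102.1] [25.9 96. ] 80.1
pocket 0.85 px [240.0, 140.0] rect [505.2 104.4] [ 75.  113.7] 80.5
pocket 0.47 px [255.0, 228.0] rect [437.6 111.1] [ 47.1 176.2] 80.5
```

View pics/w18.png

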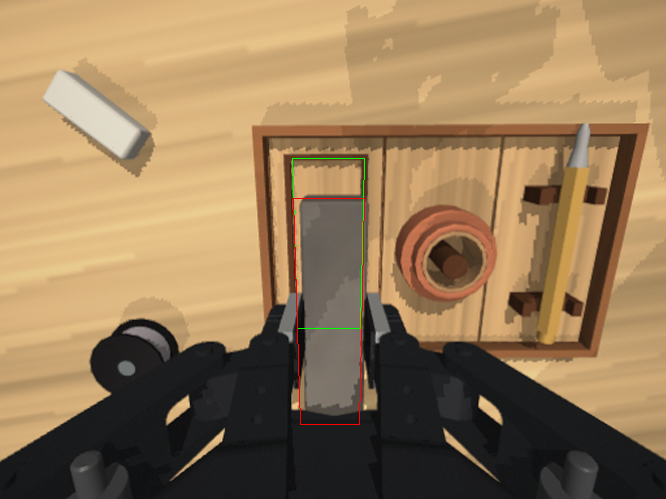

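The picture shows the pocket outline matching my prediction, the stone parallel to it about 2 mm toward the spindle, and the rolls and cutter in place. I'll lower it with a +2 mm shift in y.

Emit:
{"name": "apply_moves", "arguments": {"deltas": [[0.003, 0.005, -0.04, 0], [0.003, 0.005, -0.08, 0], [0.003, 0.005, -0.12, 0], [0.003, 0.005, -0.15, 0], [0.003, 0.005, -0.18, 0], [0.003, 0.005, -0.2, 0], [0.003, 0.005, -0.213, 0], [0.003, 0.005, -0.218, 0], [0.003, 0.005, -0.218, 0], [0.003, 0.005, -0.218, 0]]}}

```text
t: 31.02
position: [488.6, 107.6, 22.6]
tcp_rot: [0.996, -0.085, 0.0, -0.0]
force: [-3.4, -0.7, 4.7]
gripper_width: 24.2
grip_force: 60.4
```

Emit:
{"name": "apply_moves", "arguments": {"deltas": [[0, 0, 0, 0], [0, 0, 0, 0], [0, 0, 0, 0], [0, 0, 0, 0], [0, 0, 0, 0]], "hand": 0.1}}

```text
t: 31.43
position: [488.1, 107.5, 21.8]
tcp_rot: [0.996, -0.085, 0.0, -0.0]
force: [-0.2, 0.3, 0.6]
gripper_width: 38.3
grip_force: 0.0
```

Emit:
{"name": "apply_moves", "arguments": {"deltas": [[0, 0, 0.05, 0], [0, 0, 0.15, 0], [0, 0, 0.25, 0], [0, 0, 0.35, 0], [0, 0, 0.4, 0], [0, 0, 0.4, 0], [0, 0, 0.4, 0]]}}

```text
t: 32.02
position: [489.3, 107.7, 183.5]
tcp_rot: [0.996, -0.085, 0.002, -0.0]
force: [-0.0, 0.6, -0.5]
gripper_width: 38.7
grip_force: 0.0
```

Run:
```python
from h import *
Z.update(cutter_mid=33,narrow_roll_mid=48,wide_roll_mid=36,stone_mid=34)
L=["stone_mid","pocket","cutter_mid","narrow_roll_mid","wide_roll_mid"]
look(L); look(L,cam="side"); look(L,cam="scene")
```

```text
tcp [489.3 107.7 183.5] yaw [-179.9   -0.2   -9.8] cam [556.  94. 325.] t 32.0167 w 38.657162665578475
stone_mid 0.82 px [255.0, 179.0] rect [490.  106.1] [25.5 99.2] 80.9
pocket 0.65 px [244.0, 165.0] rect [489.5 107.5] [ 75.  147.5] 80.1
cutter_mid 0.66 px [392.0, 171.0] rect [472.6 -41.7] [ 15.  140.7] 80.9
cutter_mid 0.32 px [256.0, 177.0] rect [489.7 106.5] [ 26.2 101.8] 80.9
narrow_roll_mid 0.78 px [335.0, 194.0] rect [478.2  32. ] [47.5 45.7] 37.3
wide_roll_mid 0.71 px [311.0, 168.0] rect [480.7  33.4] [60.7 60.3] 31.8
tcp [487.  107.4 180. ] yaw [180.    0.2  -9.8] cam [367. 632. 732.] t 32.3167 w 38.54446983605287
stone_mid 0.59 px [243.0, 248.0] rect [487.  115.3] [ 39.8 104.6] 79.9
pocket 0.73 px [248.0, 255.0] rect [488.1 105.7] [ 71.9 151.6] 80.4
pocket 0.65 px [257.0, 224.0] rect [481.    4.3] [45.7 53.8] 12.1
cutter_mid 0.74 px [256.0, 224.0] rect [476.2  24. ] [46.6 55.3] 12.2
cutter_mid 0.66 px [266.0, 202.0] rect [459.6 -39.2] [ 18.3 113. ] 80.4
narrow_roll_mid 0.52 px [255.0, 222.0] rect [475.   37.2] [43.4 54.1] 12.1
wide_roll_mid 0.57 px [256.0, 229.0] rect [469.6  49.8] [63.2 57. ] 19.4
tcp [487.9 107.5 181.5] yaw [180.    0.   -9.8] cam [1411. -720.  851.] t 32.6167 w 38.31579798707822
stone_mid 0.72 px [264.0, 164.0] rect [467.7  34.3] [47.4 52.7] 50.6
stone_mid 0.51 px [295.0, 167.0] rect [505.3  91.1] [ 41.7 122.1] 78.2
pocket 0.53 px [290.0, 172.0] rect [485.5  98.2] [ 74.4 136.7] 86.1
pocket 0.16 px [293.0, 162.0] rect [478.7 115. ] [ 45.1 133.3] 78.2
cutter_mid 0.76 px [114.0, 207.0] rect [ 356.2 -401.2] [133.7  22.4] 80.0
cutter_mid 0.67 px [250.0, 180.0] rect [470.2 -47.5] [  9.7 124. ] 79.4
cutter_mid 0.46 px [93.0, 257.0] rect [ 502.2 -525.7] [140.6  12.5] 7.1
wide_roll_mid 0.45 px [268.0, 175.0] rect [507.6  10.2] [59.9 55.4] 63.0
```

```bash
python3 -c "
from cell import job_done; print(job_done())"
```

```text
the job is handed in; nothing more can be done
None
```

I packed the kit into the tray in the order asked and handed it in at about 33 s: both rolls stacked on the spindle, the brass cutter in its cradle and the stone in the pocket, confirmed by a last check with the cameras; the reel, marker and eraser were left alone.

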